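Mix a dropper bottle by inversion

TASK

The stain in the amber dropper bottle on the cork coaster has settled. Pick that bottle up, turn it over until its black cap points well downward (at least 30 degrees below level) and hold it so for about a second, then set it back upright on the middle of the coaster without dropping it. Leave the green glue stick and the single blue-capped vial near it where they stand.

Things in the scene. Friction and masses are not known exactly. Their poses are not given: they have to be found in the camera images.
- bottle: closed amber dropper bottle, black cap, 70-90 g, loose, upright on the coaster. Body 31 mm diameter up to 50 mm, shoulder to 60 mm, cap 22 mm wide, top at 100 mm. Origin: centre of its underside; +z to the cap. Grip the body about 40 mm up, hand leaning 45 degrees or more off vertical; a half turn about the fingers' line plus raising them to level inverts it. Do it 0.2-0.3 m up
- coaster: round cork coaster, 80 mm diameter, 5 mm thick, fixed to the table, the bottle stands on it. Origin: centre of its underside, on the table top (z = 0); its upper face is 5 mm higher
- glue: bystander: green glue stick standing upright, 30 mm diameter, 88 mm tall, loose. Origin: centre of its underside, z up. Always 0.13 m or more from the coaster's centre
- vial: bystander: single small sample vial with a blue cap standing upright on the table (not one of those in the white rack at the back left), 20 mm diameter, 53 mm tall, loose. Origin: centre of its underside, z up. Always 0.13 m or more from the coaster's centre
Mind the look-alikes: they are no part of the job. What is meant by the coaster is not pink, and is the smaller of those in its own colour.

How it is judged:
On the way:
1. the bottle is held well clear of the table (underside's centre above 0.12 m), turned over with its cap at least 30 degrees below level, for 0.7 s (angle between bottle's own z axis and vertical above 2.094 rad and height (world z) of bottle above 0.12 m and contact force between the fingers and bottle above 0.3 N), for 0.7 s.
At the end, for the whole second after the job is handed in: the bottle stands upright (within 10 degrees) and still on the cork coaster, its axis within 20 mm of the coaster's centre; the glue stick and the vial stand upright within 25 mm of where they stood (angle between each of bottle, glue, vial's own z axis and vertical below 0.17 rad and horizontal distance between bottle and coaster below 0.02 m and height (world z) of bottle between 0.002 and 0.009 m and linear speed of bottle below 0.02 m/s and distance of each of glue, vial from where it was at the start of the episode below 0.025 m); the robot touches nothing.
It fails at once if the bottle is dropped: let go of more than 15 mm above the coaster (height (world z) of bottle above 0.02 m and contact force between bottle and anything else below 0.01 N).
It fails at once if the glue stick is moved more than 25 mm or tipped over (distance of glue from where it was at the start of the episode above 0.025 m or angle between glue's own z axis and vertical above 0.5 rad).
It fails at once if the vial is moved more than 25 mm or tipped over (distance of vial from where it was at the start of the episode above 0.025 m or angle between vial's own z axis and vertical above 0.5 rad).
It also fails if it takes over 51 s, if anything falls off the work surface, if the arm or the gripper's body presses on something with over 40 N, if the wrist force passes 120 N, or if a joint passes its speed limit or range.

ROBOT

A 6-joint arm with a two-finger parallel gripper is mounted at the origin on a cart in front of the work surface, level with it; the furniture and walls round the work are solid. World frame = base frame: x ahead of the robot, y to its left, z up, the work surface at z = 0. Lengths are in m, angles in rad, forces in N, time in s.
With the tool pointing down it reaches from about 0.3 to 0.875 m from the base axis. Payload 6.4 kg.
Tool frame: the origin (TCP) lies between the finger pads; the fingertips stand 8 mm ahead of it and the grasp point (between the pads) lies 11 mm behind it; z points along the fingers, y is the direction in which the jaws open and shut (so a half turn about z gives the same grasp; the last joint's range is limited). The gripper opens to 85 mm and grips with 20 to 120 N. Pads are 22 mm wide; open, the fingers measure 114 mm over their backs; the gripper's body (76 mm by 85 mm) begins 54 mm behind the grasp point. The pads swing forward as they close: fully open they stand 13 mm farther back than shut.
Start: joints at [1.039, 0.181, 1.607, -0, 1.354, -0.206], TCP at [0.184, 0.545, 0.239] pointing down, gripper open.
Joint ranges: [-2.99, 2.99], [-0.89, 2.07], [0.3, 2.58], [-1.14, 4.28], [0, 2.63], [-3.12, 3.12]. Speed limits (rad/s): [2.57, 2.57, 3.01, 3.14, 3.14, 3.14].

INTERFACE

Orientations are given as a unit quaternion [w, x, y, z].
In Python, from bench import monitor, viewer, workorder, spotter gives the robot as it stands. The module is installed in compiled form; this text tells all that it offers.
- The arm moves only by the tool move_arm, never from a script. Its argument "motion" is a list of rows, each a list of 3 entries, a list of its own where there are three numbers: the shift along the tool's x, y, z in units of 60 mm (1.0 is 60 mm), then the turn, a rotation vector about the tool's x, y, z in units of 8 degrees (1.0 is 8 degrees), then the opening in per cent of the stroke, from 0 (shut) to 100 (fully open). In form: [[[dx, dy, dz], [rx, ry, rz], grip], ...]. A call has 1 to 10 rows; each row is the pose to reach, as a shift and turn from the pose commanded when the call began, along the tool's axes at that moment; what a row does not reach only later rows make up. A row lasts 1/8 s, in which the tool goes at most 62.5 mm and 10.7 degrees, less where a joint would pass 70% of its speed; a pose out of reach is approached as far as the arm can. A call with a gripper value outside its range is refused whole. The fingers move at their own pace and stop on an object; the grip force is fixed at half the most. Time passes only in rows, so rows that repeat a pose let the fingers close. It gives the time, the measured TCP pose, the force and the opening at its end, in the units of the state.
- monitor.get_obs(): the state, without advancing time (a new reading comes with each control period).
- viewer.camera(name): name is "scene" or "top" or "wrist"; returns the picture (384x512x3 uint8, blue, green, red); there is no depth.
- viewer.calibration(name): a dict with "fovy" (degrees; the focal length in pixels is half the picture's height over the tangent of half this angle, whatever the lens; pixels are square), "cx", "cy" (the principal point, pixels), "distortion" ([k1, k2, p1, p2, k3] as OpenCV has them; the pictures are not rectified), "extrinsics" (4x4, takes a point from camera to world coordinates). Camera axes: x right, y down, z forward; pixel columns grow to the right and rows downward; lengths in m; the calibration is good to about 2 mm. A picture is of the moment at which its call begins: read the wrist's pose just before it. calibration takes no time and is no camera call; for the wrist camera it gives the pose at the moment of the call.
- workorder.hand_in(): hands the job in, once; it reports no verdict.
Trained networks look in the newest picture that a camera, given by its name, has taken for a name from the list of things; names that differ only in an ending like _2 or _b are one class to them, and where a whole thing is asked for, a point or a joint stands for the part that bears it (a point fixed in the world has none). Each returns a list of dicts, best first, with "score" (0 to 1); they miss things now and then, are a little off and sometimes report something else, mostly with a low value. They report only what shows in the picture. A call takes as long as a camera call. They do not tell look-alikes from the thing itself.
- spotter.search_frame(camera, name): "centre" ([column, row] as shares, 0 to 1, of the picture: columns of its width, rows of its height, amid what is visible of it).
- spotter.outline_of(camera, name): "region" (384x512 bool, what is visible of it) and "centre" ([column, row] as shares, 0 to 1, of the picture: columns of its width, rows of its height, amid what is visible of it).
The state is a dict: "time_s": time; "q": joint angles; "dq": joint speeds; "joint_efforts": joint torques, N m; "eef_pos": TCP position; "eef_rot": TCP orientation; "wrist_force": force on the tool from outside, world axes, zero at the start; "torque": the same for the moment, N m; "opening": opening from 0.0 (shut) to 1.0 (fully open).
Only numpy, scipy, OpenCV 4.12 (cv2) and the standard library are available. Lean on these libraries where they do the work, as an engineer would, in place of code of your own. Each camera call takes 0.05 s, during which the arm holds its last target. There are 200 camera calls.

## Working session

There is one attempt and no reset: what is moved stays moved. The work goes in short steps, Python scripts to look and compute and a tool call to move; the robot and the scene stay as the last step left them, time stands still between calls to the robot, and variables do not carry over. Pictures are saved under pics/ and viewed, about 8 in all and at most 12, crops included, and the job is handed in when it is done.

Besides the shell and the picture viewer there is one more tool, called after "Request:" by a JSON object that holds its "op" and its "data", one argument or row to a line. move_arm: Moves the arm, as the interface text tells. Its arguments: {"type":"object","properties":{"motion":{"type":"array","items":{"type":"array"}}},"required":["motion"]}

```bash
mkdir -p pics
cat > h.py <<'E'
import numpy as np, cv2
from bench import monitor, viewer, workorder, spotter
from scipy.spatial.transform import Rotation as R
def K(c):
    f=192/np.tan(np.radians(c['fovy'])/2); return np.array([[f,0,c['cx']],[0,f,c['cy']],[0,0,1]])
def ray(name,px):
    c=viewer.calibration(name); u=cv2.undistortPoints(np.array([[px]],float),K(c),np.array(c['distortion']))[0,0]
    E=np.array(c['extrinsics']); return E[:3,3],E[:3,:3]@np.array([u[0],u[1],1])
def at_z(name,px,z):
    o,d=ray(name,px); return o+d*(z-o[2])/d[2]
def proj(name,P):
    c=viewer.calibration(name);E=np.linalg.inv(np.array(c['extrinsics']))
    return cv2.projectPoints(np.atleast_2d(P).astype(float),cv2.Rodrigues(E[:3,:3])[0],E[:3,3],K(c),np.array(c['distortion']))[0][:,0]
E
python3 - <<'E'
from h import *
o=monitor.get_obs(); print(o)
for n in ['top','scene']:
    cv2.imwrite(f'pics/{n}0.png',viewer.camera(n))
    print(n,np.round(viewer.calibration(n)['extrinsics'],3).tolist())
    for t in ['bottle','coaster','glue','vial']:
        for r in spotter.search_frame(n,t):
            px=np.array(r['centre'])*[512,384]; print(n,t,round(r['score'],2),px.round(1),at_z(n,px,{'bottle':.05,'coaster':.005,'glue':.05,'vial':.03}[t]).round(3))
E
```

```text
{'time_s': 0.0, 'q': array([ 1.03870199e+00,  1.81533211e-01,  1.60797005e+00, -1.38775640e-05,
        1.35378404e+00, -2.06310653e-01]), 'dq': array([ 2.16927813e-04, -3.68276198e-05, -2.98404946e-05, -2.32977073e-05,
        1.01176518e-03,  1.85355140e-04]), 'joint_efforts': array([-5.78133531e-04, -4.44878983e+01, -3.51330972e+01, -5.62172172e-04,
        9.70745663e-03,  2.16363759e-05]), 'eef_pos': array([0.18375563, 0.54430354, 0.23840687]), 'eef_rot': array([-2.99458329e-04,  1.62170904e-01,  9.86762322e-01, -7.92675519e-04]), 'wrist_force': array([ 0.48380531,  0.26950354, -0.26935803]), 'torque': array([ 0.03675235,  0.03816162, -0.00970853]), 'opening': 0.9948101535880504}
top [[-0.006, -0.985, 0.174, 0.337], [-1.0, 0.006, -0.001, 0.279], [-0.0, -0.174, -0.985, 0.918], [0.0, 0.0, 0.0, 1.0]]
top bottle 0.74 [194.3 172.8] [0.528 0.401 0.05 ]
top coaster 0.93 [202.4 244.2] [0.377 0.387 0.005]
top coaster 0.8 [203.7 183.3] [0.513 0.386 0.005]
top coaster 0.69 [134.7 190. ] [0.499 0.542 0.005]
top glue 0.63 [258. 150.] [0.577 0.264 0.05 ]
top vial 0.41 [340. 149.] [0.584 0.08  0.03 ]
scene [[0.848, -0.349, 0.399, 0.169], [-0.53, -0.55, 0.646, -0.27], [-0.006, -0.759, -0.651, 0.603], [0.0, 0.0, 0.0, 1.0]]
scene bottle 0.69 [233.6 161.5] [0.521 0.397 0.05 ]
scene coaster 0.77 [200.3 155. ] [0.489 0.525 0.005]
scene coaster 0.69 [184.3 199.7] [0.378 0.382 0.005]
scene coaster 0.58 [236.3 177.7] [0.522 0.388 0.005]
scene glue 0.78 [286.1 187.5] [0.572 0.249 0.05 ]
scene vial 0.47 [340.8 238.7] [0.586 0.079 0.03 ]
```

Run:
```python
import cv2
a=cv2.resize(cv2.imread('pics/top0.png')[60:320,60:400],(800,600)[:1]+(612,))[:600]
cv2.imwrite('pics/topc.png',a)
```

```text
(no output)
```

View pics/topc.png

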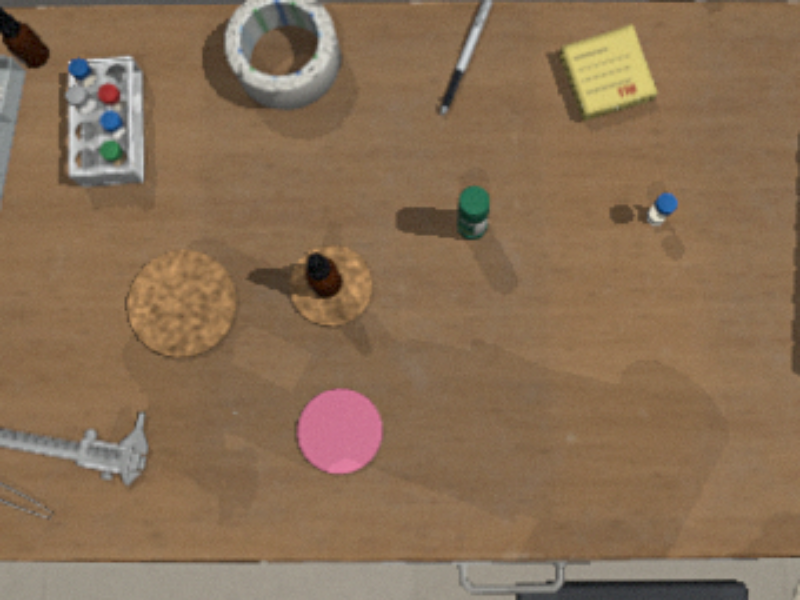

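View pics/scene0.png

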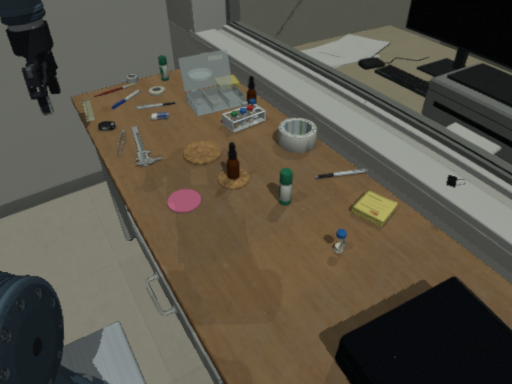

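Candidates (top picture, full-frame pixels): pink disc (202,244) is ruled out by its colour. Large cork disc (135,190) is the bigger of the cork ones. Small cork disc (203,183) carries the amber bottle, so it is the coaster meant. The other amber bottle (scene 251,90) stands behind the rack, not on a coaster. The enlarged crop above confirms this. The glue is at (258,150) and the vial at (340,149), both in the top picture. Next I measure them precisely.

```bash
cat > m.py <<'E'
from h import *
from scipy.optimize import minimize, least_squares
from scipy.ndimage import binary_dilation
def sil(n,p,prof):
    t=np.linspace(0,2*np.pi,24,endpoint=False); m=np.zeros((384*4,512*4),np.uint8)
    for (z0,r0),(z1,r1) in zip(prof[:-1],prof[1:]):
        P=np.vstack([np.c_[p[0]+r*np.cos(t),p[1]+r*np.sin(t),0*t+z] for z,r in((z0,r0),(z1,r1))])
        h=cv2.convexHull((proj(n,P)*4+1.5).astype(np.int32)); cv2.fillConvexPoly(m,h,255)
    return cv2.resize(m,(512,384),interpolation=cv2.INTER_AREA)/255.
BP=[(.005,.0155),(.055,.0155),(.065,.011),(.1,.009),(.105,.009)]
def fit(n,reg,p0,prof):
    f=lambda p: np.abs(sil(n,p,prof)-reg).sum()
    r=minimize(f,p0,method='Nelder-Mead',options=dict(initial_simplex=np.array(p0)+[[0,0],[.01,0],[0,.01]],xatol=2e-4,fatol=.1)); return r.x,r.fun/reg.sum()
E
python3 - <<'E'
from m import *
for n in ['top','scene']:
    viewer.camera(n)
    b=spotter.outline_of(n,'bottle')[0]; c=[r for r in spotter.outline_of(n,'coaster')]
    print(n,'bottle',fit(n,b['region'],[.52,.393],BP),b['region'].sum())
    for r in c:
        reg=r['region']; px=np.array(r['centre'])*[512,384]; p=at_z(n,px,.005)[:2]
        full=reg|b['region'] if abs(p-[.517,.387]).max()<.03 else reg
        # fit only outside bottle region
        mask=~binary_dilation(b['region'],iterations=1)
        f=lambda q: (np.abs(sil(n,q,[(0,.04),(.005,.04)])-reg)*mask).sum()
        s=minimize(f,p,method='Nelder-Mead',options=dict(initial_simplex=p+[[0,0],[.01,0],[0,.01]],xatol=2e-4,fatol=.1))
        print(' coaster',px,s.x,s.fun/reg.sum(),reg.sum())
    for t,pr,p in [('glue',[(0,.015),(.088,.015)],[.575,.255]),('vial',[(0,.01),(.053,.01)],[.585,.08])]:
        for r in spotter.outline_of(n,t)[:1]: print(t,fit(n,r['region'],p,pr))
E
```

```text
top bottle (array([0.51947327, 0.39750775]), np.float64(0.1932849852269675)) 219
 coaster [135.3216 189.1968] [0.49357206 0.54051518] 0.388655462184874 1624
 coaster [201.3184 184.2048] [0.51820234 0.39307197] 0.12072137496974097 648
 coaster [202.5984 240.8064] [0.37982918 0.38424208] 0.04585579251620967 1004
glue (array([0.57729742, 0.25782448]), np.float64(0.15016850490196076))
scene bottle (array([0.5191064 , 0.39683909]), np.float64(0.1660488853075477)) 365
 coaster [235.8784 179.904 ] [0.51668727 0.39239956] 0.09860532139364933 381
 coaster [200.704  151.7184] [0.49687367 0.52515833] 0.4131711323272765 764
 coaster [186.112  199.9872] [0.37904548 0.38380307] 0.07713049793186194 621
glue (array([0.57740845, 0.25737326]), np.float64(0.11293940999823351))
vial (array([0.58481117, 0.07828812]), np.float64(0.21991391678622665))
```

```bash
cat > g.py <<'E'
from h import *
def pose(az,el,roll=0):  # z along az, el (deg); y horizontal to the left of az
    a,e=np.radians([az,el]); z=np.array([np.cos(e)*np.cos(a),np.cos(e)*np.sin(a),np.sin(e)])
    y=np.array([-np.sin(a),np.cos(a),0]); M=np.c_[np.cross(y,z),y,z]
    return R.from_matrix(M)*R.from_rotvec([0,0,np.radians(roll)])
def cur():
    o=monitor.get_obs(); q=o['eef_rot']; return o,np.array(o['eef_pos']),R.from_quat([q[1],q[2],q[3],q[0]])
def delta(p,r):
    o,p0,r0=cur(); return (r0.inv().apply(p-p0)/.06).round(3).tolist(), (np.degrees((r0.inv()*r).as_rotvec())/8).round(3).tolist()
E
python3 - <<'E'
from g import *
az=37.4; G=np.array([.5193,.397,.045])
for el in(-35,-40):
    r=pose(az,el); z=r.apply([0,0,1]); print(el,delta(G-.17*z,r),(G-.17*z).round(3))
E
```

```text
-35 ([-4.786, -2.471, 1.613], [-3.355, -6.301, -6.445]) [0.409 0.312 0.143]
-40 ([-4.87, -2.346, 1.417], [-3.051, -5.731, -6.544]) [0.416 0.318 0.154]
```

Request:
{"op": "move_arm", "data": {
  "motion": [
    [[-1.2, -0.6, 0.2], [-0.8, -1.5, -1.5], 100],
    [[-2.4, -1.2, 0.4], [-1.6, -3, -3], 100],
    [[-3.6, -1.8, 0.8], [-2.4, -4.5, -4.6], 100],
    [[-4.8, -2.4, 1.2], [-3.2, -6, -6.2], 100],
    [[-4.8, -2.5, 1.6], [-3.35, -6.3, -6.45], 100],
    [[-4.8, -2.5, 1.6], [-3.35, -6.3, -6.45], 100],
    [[-4.8, -2.5, 1.6], [-3.35, -6.3, -6.45], 100],
    [[-4.8, -2.5, 1.6], [-3.35, -6.3, -6.45], 100],
    [[-4.8, -2.5, 1.6], [-3.35, -6.3, -6.45], 100],
    [[-4.8, -2.5, 1.6], [-3.35, -6.3, -6.45], 100]
  ]
}}

```text
time_s: 2.25
eef_pos: [0.3929, 0.3294, 0.1449]
eef_rot: [0.342, -0.236, 0.895, 0.162]
wrist_force: [-0.4, 0.1, 0.6]
opening: 1.004
```

Run:
```python
from g import *
az=37.4; G=np.array([.5193,.397,.045]); r=pose(az,-35); z=r.apply([0,0,1])
o,p,rr=cur(); print(o['time_s'],o['q'].round(3),p.round(4),rr.apply([0,0,1]).round(3),rr.apply([0,1,0]).round(3))
print(delta(G-.17*z,r),delta(G+.013*z,r))
cv2.imwrite('pics/w1.png',viewer.camera('wrist'))
print(proj('wrist',[[.5193,.397,.005],[.5193,.397,.105]]))
```

```text
2.25 [ 0.285 -0.212  2.42   0.975  0.349 -2.636] [0.3929 0.3294 0.1449] [ 0.536  0.451 -0.714] [-0.533  0.836  0.129]
([-0.056, -0.382, 0.042], [0.138, -1.336, -1.099]) ([-0.624, -0.396, 3.039], [0.138, -1.336, -1.099])
[[234.92884621 172.34527733]
 [243.88290536 260.79637709]]
```

View pics/w1.png

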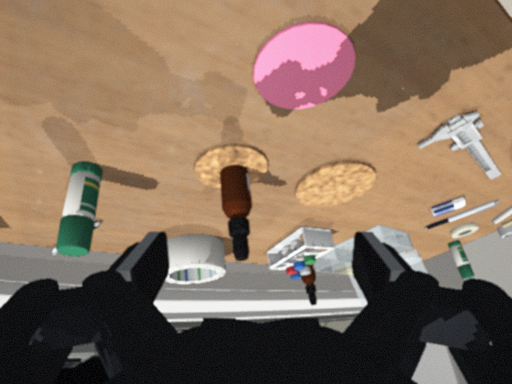

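Seen in w1.png: the bottle appears inverted at about (236,205), on the small cork coaster at (232,165), and this agrees with my projection. The glue is at (80,210). The camera is on the underside, and the wrist is near a singularity (q5≈0.35). Next I check the kinematics and use a more sideways approach with the hand rolled over.

```bash
cat > kin.py <<'E'
from g import *
import json,os
def log():
    D=json.load(open('d.json')) if os.path.exists('d.json') else [[[1.03870199,.181533211,1.60797,0,1.353784,-.20631],[.18375563,.54430354,.23840687],[-.00029946,.1621709,.98676,-.00079]]]
    o,p,r=cur(); D.append([list(o['q']),list(p),list(o['eef_rot'])]); json.dump(D,open('d.json','w')); return D
def Rq(q): return R.from_euler('z',q[0])*R.from_euler('y',q[1]+q[2])*R.from_euler('z',q[3])*R.from_euler('y',q[4])*R.from_euler('z',q[5])
E
python3 - <<'E'
from kin import *
for q,p,h in log():
    m=R.from_quat([h[1],h[2],h[3],h[0]]); print((Rq(q).inv()*m).as_rotvec().round(3),(m*Rq(q).inv()).as_rotvec().round(3))
    for s in [(-1,1),(1,-1),(-1,-1)]:
        print(s,(Rq([q[0],q[1],q[2],s[0]*q[3],q[4],s[1]*q[5]]).inv()*m).as_rotvec().round(3))
    u=np.array([np.cos(q[0]),np.sin(q[0])]);v=np.array([-u[1],u[0]]); print('rad,lat',u@p[:2],v@p[:2],'z',m.apply([0,0,1]))
c=viewer.calibration('wrist'); _,p,r=cur(); E=np.array(c['extrinsics']); print('cam in tool',r.inv().apply(E[:3,3]-p).round(3))
az=68; G=np.array([.5193,.397,.045])
for roll in(90,180):
    r=pose(az,-35,roll); z=r.apply([0,0,1]); print(roll,delta(G-.17*z+[0,0,.03],r),(G-.17*z).round(3))
E
```

```text
[ 0.    -0.     1.571] [-1.000e-03 -2.000e-03 -1.571e+00]
(-1, 1) [ 0.    -0.     1.571]
(1, -1) [ 0.    -0.     1.158]
(-1, -1) [ 0.    -0.     1.158]
rad,lat 0.5622780696902571 0.11779578752496632 z [-8.47224208e-04 -1.46196011e-03 -9.99998572e-01]
[-0.    -0.     1.571] [ 0.842  0.709 -1.12 ]
(-1, 1) [-0.236  0.776 -2.699]
(1, -1) [-0.   -0.    2.55]
(-1, -1) [-0.468  0.468 -1.768]
rad,lat 0.46881587690710147 0.20607327805623787 z [ 0.53631892  0.45158741 -0.71304336]
cam in tool [ 0.066 -0.001 -0.135]
90 ([-0.812, -1.454, -0.127], [-2.815, 1.277, 7.568]) [0.467 0.268 0.143]
180 ([-0.812, -1.454, -0.127], [-1.408, 3.745, 18.582]) [0.467 0.268 0.143]
```

```bash
cat >> kin.py <<'E'
from scipy.optimize import least_squares
def fk(q,th=None):
    if th is None: th=np.load('th.npy')
    L1,L2,h,a,b,d=th; q23=q[1]+q[2]; r=a+L1*np.sin(q[1])+L2*np.sin(q23); z=h+L1*np.cos(q[1])+L2*np.cos(q23)
    m=Rq(q)*R.from_euler('z',np.pi/2); c,s=np.cos(q[0]),np.sin(q[0])
    return np.array([c*r-s*b,s*r+c*b,z])+d*m.apply([0,0,1]),m
def fitk(D):
    f=lambda t: np.r_[np.concatenate([fk(q,t)[0]-p for q,p,_ in D]),1e-3*(t-[.54,.476,.12,0,.118,.3125])]
    t=least_squares(f,[.54,.476,.12,0,.118,.3125],xtol=1e-14,ftol=1e-14); np.save('th.npy',t.x); return t.x.round(4),np.abs(f(t.x)[:-6]).max()
LO=np.array([-2.99,-.89,.3,-1.14,0,-3.12]);HI=np.array([2.99,2.07,2.58,4.28,2.63,3.12])
def ik(p,r,q0):
    def f(q):
        P,M=fk(q); return np.r_[(P-p)*5,(M.inv()*r).as_rotvec()]
    s=least_squares(f,np.clip(q0,LO+.01,HI-.01),bounds=(LO,HI)); return s.x,np.abs(s.fun).max()
E
python3 - <<'E'
from kin import *
import json
print(fitk(json.load(open('d.json'))))
G=np.array([.5193,.397,.045]); q0=cur()[0]['q']
rng=np.random.default_rng(0)
def best(p,r,seeds):
    S=[]
    for s in seeds:
        q,e=ik(p,r,s)
        if e<2e-3 and not any(np.abs(q-x).max()<.05 for x in S): S.append(q)
    return S
seeds=[np.r_[.4,.4,1.6,a,b,c] for a in(0,1.5,3) for b in(.4,1.2) for c in(-1.5,1.5)]
for az in(20,37,55,68,80):
  for el in(-30,-40):
    for roll in(0,180):
      r=pose(az,el,roll); z=r.apply([0,0,1])
      for q in best(G+.012*z,r,seeds):
        L=ik(G+.012*z+[0,0,.22],r,q); I=None
        qi=L[0]; ok=L[1]<2e-3; sgn=-1 if q[5]>0 else 1
        for t in np.linspace(0,1,13)[1:]:
            ri=pose(az,el*(1-t),roll+sgn*180*t); qn,e=ik(G+[0,0,.25],ri,qi); ok&=e<2e-3 ; dq=np.abs(qn-qi).max(); qi=qn
        print(az,el,roll,q.round(2),L[0].round(2),qi.round(2),ok)
E
```

```text
(array([0.5395, 0.4738, 0.1215, 0.0029, 0.1178, 0.3109]), np.float64(2.2401086319234764e-08))
20 -30 0 [0.55 0.37 2.34 3.44 0.63 1.43] [ 0.54 -0.02  2.16  4.28  0.17  0.53] [ 0.58  0.08  2.37  3.44  0.9  -1.76] False
20 -30 180 [ 0.55  0.37  2.34  3.44  0.63 -1.72] [ 0.54 -0.02  2.16  4.28  0.17 -2.61] [0.58 0.08 2.37 3.44 0.9  1.38] False
20 -40 0 [0.54 0.31 2.26 3.61 0.32 1.24] [ 0.48 -0.03  2.16  4.28  0.03  0.51] [ 0.58  0.08  2.37  3.44  0.9  -1.76] False
20 -40 180 [ 0.54  0.31  2.26  3.61  0.32 -1.9 ] [ 0.48 -0.03  2.16  4.28  0.03 -2.64] [0.58 0.08 2.37 3.44 0.9  1.38] False
37 -30 0 [0.35 0.35 2.38 2.72 0.66 1.76] [ 0.35 -0.06  2.17  1.58  0.25  2.98] [ 0.31  0.03  2.42  2.71  0.93 -1.3 ] True
37 -30 180 [ 0.35  0.35  2.38  2.72  0.66 -1.38] [ 0.35 -0.06  2.17  1.58  0.25 -0.16] [0.31 0.03 2.42 2.71 0.93 1.84] True
37 -40 0 [0.38 0.29 2.29 2.52 0.36 1.99] [ 0.35 -0.05  2.16  1.42  0.26  3.12] [ 0.31  0.03  2.42  2.71  0.93 -1.3 ] False
37 -40 180 [ 0.38  0.29  2.29  2.52  0.36 -1.15] [ 0.38 -0.04  2.06  0.66  0.34  0.76] [0.31 0.03 2.42 2.71 0.93 1.84] True
55 -30 0 [0.17 0.
[... 759 characters left out ...]
4 ] [0.15 0.05 1.97 1.01 0.89 3.1 ] [-0.02  0.16  2.27  1.85  1.34 -0.89] True
68 -40 180 [ 0.15  0.35  2.19  1.51  0.72 -0.74] [ 0.15  0.05  1.97  1.01  0.89 -0.04] [-0.02  0.16  2.27  1.85  1.34  2.25] True
80 -30 0 [0.05 0.46 2.15 1.47 1.01 2.18] [0.05 0.13 1.98 1.2  1.14 2.75] [-0.06  0.25  2.14  1.66  1.49 -0.83] True
80 -30 180 [ 0.05  0.46  2.15  1.47  1.01 -0.96] [ 0.05  0.13  1.98  1.2   1.14 -0.39] [-0.06  0.25  2.14  1.66  1.49  2.31] True
80 -40 0 [0.11 0.4  2.1  1.29 0.87 2.41] [0.11 0.12 1.89 0.98 1.09 2.96] [-0.06  0.25  2.14  1.66  1.49 -0.83] True
80 -40 180 [ 0.11  0.4   2.1   1.29  0.87 -0.73] [ 0.11  0.12  1.89  0.98  1.09 -0.18] [-0.06  0.25  2.14  1.66  1.49  2.31] True
```

Run:
```python
from kin import *
G=np.array([.5193,.397,.045]); az,el=68,-35; q=cur()[0]['q']; z=pose(az,el).apply([0,0,1])
for roll in np.linspace(0,180,13):
    q,e=ik(G-.17*z+[0,0,.03],pose(az,el,roll),q); print(int(roll),q.round(2),round(e,4))
print(delta(G-.17*z+[0,0,.03],pose(az,el,90)))
```

```text
0 [-0.06 -0.07  2.17  0.85  0.94 -3.12] 0.2464
15 [-0.15 -0.05  2.22  0.99  1.02 -3.12] 0.1314
30 [-0.22 -0.02  2.28  1.13  1.07 -3.12] 0.0238
45 [-0.24 -0.01  2.3   1.16  1.09 -2.92] 0.0
60 [-0.24 -0.01  2.3   1.16  1.09 -2.66] 0.0
75 [-0.24 -0.01  2.3   1.16  1.09 -2.4 ] 0.0
90 [-0.24 -0.01  2.3   1.16  1.09 -2.13] 0.0
105 [-0.24 -0.01  2.3   1.16  1.09 -1.87] 0.0
120 [-0.24 -0.01  2.3   1.16  1.09 -1.61] 0.0
135 [-0.24 -0.01  2.3   1.16  1.09 -1.35] 0.0
150 [-0.24 -0.01  2.3   1.16  1.09 -1.09] 0.0
165 [-0.24 -0.01  2.3   1.16  1.09 -0.83] 0.0
180 [-0.24 -0.01  2.3   1.16  1.09 -0.56] 0.0
([-0.812, -1.454, -0.127], [-2.815, 1.277, 7.568])
```

Request:
{"op": "move_arm", "data": {
  "motion": [
    [[-0.1, -0.2, -0.1], [-0.4, 0.2, 1.2], 100],
    [[-0.2, -0.4, -0.1], [-0.8, 0.4, 2.4], 100],
    [[-0.3, -0.6, -0.1], [-1.2, 0.6, 3.6], 100],
    [[-0.5, -0.8, -0.1], [-1.6, 0.8, 4.8], 100],
    [[-0.6, -1.1, -0.1], [-2.2, 1.0, 6.0], 100],
    [[-0.8, -1.4, -0.1], [-2.8, 1.25, 7.5], 100],
    [[-0.8, -1.45, -0.13], [-2.8, 1.25, 7.5], 100],
    [[-0.8, -1.45, -0.13], [-2.8, 1.25, 7.5], 100]
  ]
}}

```text
time_s: 3.3
eef_pos: [0.4655, 0.2682, 0.1714]
eef_rot: [0.089, 0.169, 0.872, 0.452]
wrist_force: [-1.2, 0.5, -0.0]
opening: 1.0
```

Run:
```python
from kin import *
G=np.array([.5193,.397,.045]); az,el=68,-35; z=pose(az,el).apply([0,0,1])
o,p,r=cur(); print(o['time_s'],o['q'].round(2),fk(o['q'])[0]-p,fitk(log()))
print(delta(G-.17*z+[0,0,.03],pose(az,el,180)),delta(G-.12*z,pose(az,el,180)))
```

```text
3.3 [-0.23  0.04  2.24  1.16  1.08 -2.13] [ 0.03121339 -0.00744043  0.00062635] (array([ 0.5319,  0.5081,  0.1546, -0.0398,  0.1135,  0.3228]), np.float64(0.017316756792200128))
([-0.027, 0.018, -0.007], [-0.006, 0.03, 11.265]) ([-0.024, -0.388, 1.115], [-0.006, 0.03, 11.265])
```

Request:
{"op": "move_arm", "data": {
  "motion": [
    [[0, 0, 0], [0, 0, 1.3], 100],
    [[0, 0, 0], [0, 0, 2.6], 100],
    [[0, 0, 0], [0, 0, 3.9], 100],
    [[0, 0, 0], [0, 0, 5.2], 100],
    [[0, 0, 0], [0, 0, 6.5], 100],
    [[0, 0, 0], [0, 0, 7.8], 100],
    [[0, 0, 0], [0, 0, 9.1], 100],
    [[0, 0, 0], [0, 0, 10.4], 100],
    [[0, 0, 0], [0, 0, 11.25], 100],
    [[0, 0, 0], [0, 0, 11.25], 100]
  ]
}}

```text
time_s: 4.55
eef_pos: [0.465, 0.2693, 0.1721]
eef_rot: [-0.256, 0.735, 0.498, 0.383]
wrist_force: [0.5, -0.4, -0.2]
opening: 1.003
```

Run:
```python
from m import *
from kin import *
log()
G=np.array([.5193,.397,.045]); az,el=68,-35; r=pose(az,el,180); z=r.apply([0,0,1])
o,p,_=cur(); print(o['time_s'],o['q'].round(2),p)
cv2.imwrite('pics/w2.png',viewer.camera('wrist'))
for n in ['bottle','coaster']:
    for t in spotter.outline_of('wrist',n): print(n,t['score'],np.array(t['centre'])*[512,384], fit('wrist',t['region'],[.5193,.397],BP) if n=='bottle' else at_z('wrist',np.array(t['centre'])*[512,384],.005))
for d in(-.17,-.12,.013): print(d,delta(G+d*z,r))
```

```text
4.55 [-0.23  0.04  2.24  1.16  1.08 -0.56] [0.46497733 0.26933961 0.17207173]
bottle 0.79 [265.0112 187.5072] (array([0.51929541, 0.39204774]), np.float64(0.1425707051784234))
coaster 0.87 [213.8112 142.1952] [0.50145032 0.5301085  0.005     ]
coaster 0.73 [168.0896 254.784 ] [0.40602577 0.37819217 0.005     ]
coaster 0.71 [259.1744 227.2128] [0.50890424 0.37494844 0.005     ]
-0.17 ([-0.407, 0.027, 0.279], [0.016, 0.012, 0.041])
-0.12 ([-0.406, 0.025, 1.113], [0.016, 0.012, 0.041])
0.013 ([-0.402, 0.02, 3.329], [0.016, 0.012, 0.041])
```

View pics/w2.png

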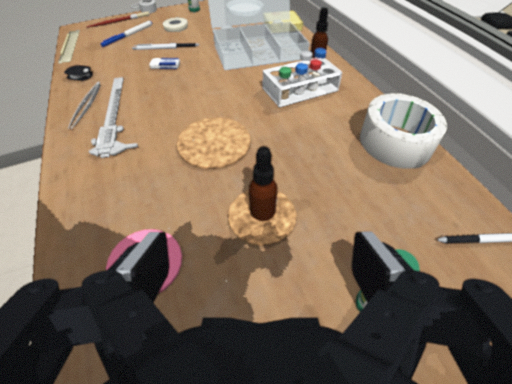

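Seen in w2.png: the camera is now above the hand, and the bottle at (264,190) on the small cork (262,215) is centred between the fingers. The glue is off to the right behind the finger at (400,265), clear of the approach line. I advance.

Request:
{"op": "move_arm", "data": {
  "motion": [
    [[-0.2, 0.01, 0.15], [0, 0, 0], 100],
    [[-0.4, 0.03, 0.3], [0, 0, 0], 100],
    [[-0.4, 0.03, 0.7], [0, 0, 0], 100],
    [[-0.4, 0.03, 1.2], [0, 0, 0], 100],
    [[-0.4, 0.03, 1.7], [0, 0, 0], 100],
    [[-0.4, 0.03, 2.2], [0, 0, 0], 100],
    [[-0.4, 0.03, 2.6], [0, 0, 0], 100],
    [[-0.4, 0.03, 3.0], [0, 0, 0], 100],
    [[-0.4, 0.03, 3.3], [0, 0, 0], 100],
    [[-0.4, 0.03, 3.3], [0, 0, 0], 100]
  ]
}}

```text
time_s: 5.95
eef_pos: [0.5232, 0.4056, 0.0379]
eef_rot: [-0.257, 0.735, 0.498, 0.383]
wrist_force: [0.1, 0.3, -0.5]
opening: 1.0
```

Run:
```python
from m import *
from kin import *
log()
G=np.array([.5193,.3955,.045]); r=pose(68,-35,180); z=r.apply([0,0,1])
o,p,rr=cur(); print(o['time_s'],o['q'].round(2),p.round(4),o['wrist_force'].round(1),o['opening'],delta(G+.013*z,r))
cv2.imwrite('pics/w3.png',cv2.hconcat([viewer.camera('wrist')[150:,100:400],viewer.camera('scene')[60:294,130:430]]))
for t in spotter.outline_of('scene','bottle')[:1]: print(t['score'],fit('scene',t['region'],[.5193,.397],BP))
```

```text
5.95 [ 0.12  0.54  2.    1.57  0.8  -0.81] [0.5232 0.4056 0.0379] [ 0.1  0.3 -0.5] 0.9999772977867036 ([-0.007, 0.003, 0.0], [0.008, 0.014, 0.028])
```

View pics/w3.png

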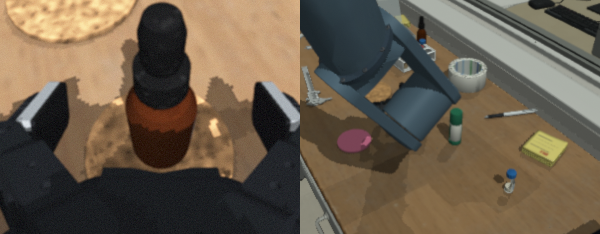

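In w3.png the bottle body (160,125 in the left half) is centred between the pads (about 45 and 275). The glue and vial are untouched. I close the fingers.

Request:
{"op": "move_arm", "data": {
  "motion": [
    [[0, 0, 0], [0, 0, 0], 0],
    [[0, 0, 0], [0, 0, 0], 0],
    [[0, 0, 0], [0, 0, 0], 0],
    [[0, 0, 0], [0, 0, 0], 0],
    [[0, 0, 0], [0, 0, 0], 0],
    [[0, 0, 0], [0, 0, 0], 0],
    [[0, 0, 0], [0, 0, 0], 0],
    [[0, 0, 0], [0, 0, 0], 0]
  ]
}}

```text
time_s: 7.1
eef_pos: [0.5243, 0.405, 0.0391]
eef_rot: [-0.256, 0.735, 0.496, 0.384]
wrist_force: [-1.1, -2.4, 5.3]
opening: 0.34
```

Run:
```python
from kin import *
o,p,rr=cur(); print(o['time_s'],o['q'].round(2),p.round(4),o['wrist_force'].round(1),o['opening'])
print(delta(p+[0,0,.22],rr), delta(p+[-.05,-.0,.22],rr))
```

```text
7.1 [ 0.12  0.54  2.    1.57  0.8  -0.81] [0.5243 0.405  0.0391] [-1.1 -2.4  5.3] 0.33988184861072673
([3.003, 0.015, -2.105], [0.0, 0.0, 0.0]) ([2.825, -0.757, -2.363], [0.0, 0.0, 0.0])
```

Request:
{"op": "move_arm", "data": {
  "motion": [
    [[0.15, 0, -0.1], [0, 0, 0], 0],
    [[0.45, 0, -0.3], [0, 0, 0], 0],
    [[0.9, 0, -0.6], [0, 0, 0], 0],
    [[1.4, 0, -1.0], [0, 0, 0], 0],
    [[1.9, 0, -1.35], [0, 0, 0], 0],
    [[2.4, 0, -1.7], [0, 0, 0], 0],
    [[2.8, 0, -2.0], [0, 0, 0], 0],
    [[3.0, 0, -2.1], [0, 0, 0], 0],
    [[3.0, 0, -2.1], [0, 0, 0], 0]
  ]
}}

```text
time_s: 8.22
eef_pos: [0.5236, 0.4055, 0.2599]
eef_rot: [-0.256, 0.735, 0.497, 0.384]
wrist_force: [-0.2, -0.1, -0.4]
opening: 0.338
```

Run:
```python
from kin import *
log()
o,p,rr=cur(); print(o['time_s'],o['q'].round(2),p.round(4),o['wrist_force'].round(1),o['opening'],rr.apply(np.eye(3)).round(3).tolist())
z=rr.apply([0,0,1]); g=p-.011*z
for el,roll in ((-22,240),(-12,300),(0,360)):
    r=pose(68,el,roll); print(el,roll,delta(g+.011*r.apply([0,0,1]),r))
cv2.imwrite('pics/w4.png',cv2.hconcat([viewer.camera('wrist')[150:,100:400],viewer.camera('scene')[20:254,100:400]]))
```

```text
8.225 [ 0.12  0.06  1.99  1.14  0.9  -0.17] [0.5236 0.4055 0.2599] [-0.2 -0.1 -0.4] 0.3380642102695736 [[0.211, 0.534, 0.819], [0.927, -0.375, 0.006], [0.311, 0.758, -0.574]]
-22 240 ([0.041, -0.001, -0.005], [0.878, 1.462, 7.503])
-12 300 ([0.072, -0.0, -0.015], [3.024, 1.712, 14.802])
0 360 ([0.105, -0.0, -0.033], [-6.757, 0.032, -21.418])
```

View pics/w4.png

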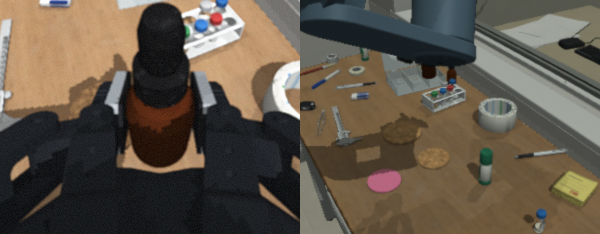

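In w4.png the bottle is upright in the fingers, well above an empty coaster, and the bystanders are unmoved. Now I make the half turn.

Request:
{"op": "move_arm", "data": {
  "motion": [
    [[0, 0, 0], [0, 0, 0.8], 0],
    [[0, 0, 0], [0, 0, 2.0], 0],
    [[0, 0, 0], [0, 0, 3.2], 0],
    [[0, 0, 0], [0, 0, 4.5], 0],
    [[0, 0, 0], [0, 0, 5.8], 0],
    [[0, 0, 0], [0, 0, 7.1], 0],
    [[0, 0, 0], [0, 0, 8.4], 0],
    [[0, 0, 0], [0, 0, 9.7], 0],
    [[0, 0, 0], [0, 0, 11.0], 0],
    [[0, 0, 0], [0, 0, 11.25], 0]
  ]
}}

```text
time_s: 9.57
eef_pos: [0.5228, 0.4052, 0.2569]
eef_rot: [-0.452, 0.871, -0.17, 0.089]
wrist_force: [-0.4, 0.4, -0.9]
opening: 0.336
```

Request:
{"op": "move_arm", "data": {
  "motion": [
    [[0, 0, 0], [0, 0, 0.8], 0],
    [[0, 0, 0], [0, 0, 2.0], 0],
    [[0, 0, 0], [0, 0, 3.2], 0],
    [[0, 0, 0], [0, 0, 4.5], 0],
    [[0, 0, 0], [0, 0, 5.8], 0],
    [[0, 0, 0], [0, 0, 7.1], 0],
    [[0, 0, 0], [0, 0, 8.4], 0],
    [[0, 0, 0], [0, 0, 9.7], 0],
    [[0, 0, 0], [0, 0, 11.0], 0],
    [[0, 0, 0], [0, 0, 11.25], 0]
  ]
}}

```text
time_s: 10.82
eef_pos: [0.5231, 0.4053, 0.2576]
eef_rot: [0.383, -0.497, 0.735, 0.256]
wrist_force: [0.2, 1.0, -1.2]
opening: 0.34
```

Run:
```python
from kin import *
log()
o,p,rr=cur(); print(o['time_s'],o['q'].round(2),p.round(4),o['wrist_force'].round(1),o['opening'],rr.apply(np.eye(3)).round(3).tolist())
r=pose(68,0,0); print(delta(p,r),delta(p,pose(68,5,0)))
```

```text
10.825 [0.12 0.06 1.99 1.14 0.9  2.97] [0.5231 0.4053 0.2576] [ 0.2  1.  -1.2] 0.34028382079966885 [[-0.212, -0.535, -0.818], [-0.927, 0.375, -0.004], [0.309, 0.758, -0.575]]
([0.0, 0.0, 0.0], [-0.01, -4.389, 0.031]) ([0.0, 0.0, 0.0], [-0.008, -5.014, 0.031])
```

Request:
{"op": "move_arm", "data": {
  "motion": [
    [[0, 0, 0], [0, -0.6, 0], 0],
    [[0, 0, 0], [0, -1.5, 0], 0],
    [[0, 0, 0], [0, -2.5, 0], 0],
    [[0, 0, 0], [0, -3.5, 0], 0],
    [[0, 0, 0], [0, -4.4, 0], 0],
    [[0, 0, 0], [0, -4.4, 0], 0],
    [[0, 0, 0], [0, -4.4, 0], 0],
    [[0, 0, 0], [0, -4.4, 0], 0],
    [[0, 0, 0], [0, -4.4, 0], 0],
    [[0, 0, 0], [0, -4.4, 0], 0]
  ]
}}

```text
time_s: 12.08
eef_pos: [0.5234, 0.4056, 0.2593]
eef_rot: [0.588, -0.396, 0.584, 0.394]
wrist_force: [0.9, 0.2, -0.3]
opening: 0.334
```

Run:
```python
from kin import *
log()
o,p,rr=cur(); print(o['time_s'],o['q'].round(2),p.round(4),o['wrist_force'].round(1),o['opening'],rr.apply(np.eye(3)).round(3).tolist())
cv2.imwrite('pics/w5.png',cv2.hconcat([viewer.camera('wrist')[150:,100:400],viewer.camera('scene')[20:254,100:400]]))
```

```text
12.075 [-0.    0.38  2.11  1.88  1.34  2.18] [0.5234 0.4056 0.2593] [ 0.9  0.2 -0.3] 0.3339788083803181 [[0.006, 0.0, -1.0], [-0.927, 0.375, -0.006], [0.375, 0.927, 0.003]]
```

View pics/w5.png

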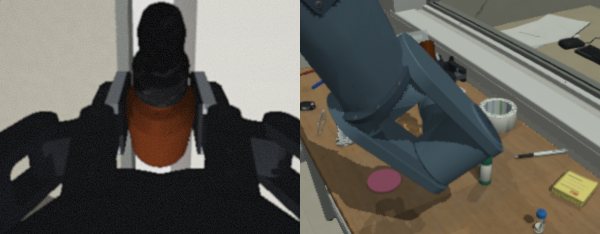

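In w5.png the bottle sits in the hand exactly as before (cap at about (160,40)) while the hand is level and rolled over. The cap is therefore about 55° below level. I hold it longer, then reverse.

Request:
{"op": "move_arm", "data": {
  "motion": [
    [[0, 0, 0], [0, 0, 0], 0],
    [[0, 0, 0], [0, 0, 0], 0],
    [[0, 0, 0], [0, 0, 0], 0],
    [[0, 0, 0], [0, 0, 0], 0],
    [[0, 0, 0], [0, 0, 0], 0],
    [[0, 0, 0], [0, 0, 0], 0],
    [[0, 0, 0], [0, 0, 0], 0],
    [[0, 0, 0], [0, 0, 0], 0]
  ]
}}

```text
time_s: 13.18
eef_pos: [0.5234, 0.4054, 0.2584]
eef_rot: [0.588, -0.396, 0.585, 0.394]
wrist_force: [0.3, -0.3, -0.7]
opening: 0.337
```

Request:
{"op": "move_arm", "data": {
  "motion": [
    [[0, 0, 0], [0, 0.6, 0], 0],
    [[0, 0, 0], [0, 1.5, 0], 0],
    [[0, 0, 0], [0, 2.5, 0], 0],
    [[0, 0, 0], [0, 3.5, 0], 0],
    [[0, 0, 0], [0, 4.4, 0], 0],
    [[0, 0, 0], [0, 4.4, 0], 0]
  ]
}}

```text
time_s: 13.92
eef_pos: [0.5242, 0.4065, 0.2615]
eef_rot: [0.386, -0.498, 0.733, 0.256]
wrist_force: [-0.8, -0.5, -0.6]
opening: 0.332
```

Request:
{"op": "move_arm", "data": {
  "motion": [
    [[0, 0, 0], [0, 0, -0.8], 0],
    [[0, 0, 0], [0, 0, -2.0], 0],
    [[0, 0, 0], [0, 0, -3.2], 0],
    [[0, 0, 0], [0, 0, -4.5], 0],
    [[0, 0, 0], [0, 0, -5.8], 0],
    [[0, 0, 0], [0, 0, -7.1], 0],
    [[0, 0, 0], [0, 0, -8.4], 0],
    [[0, 0, 0], [0, 0, -9.7], 0],
    [[0, 0, 0], [0, 0, -11.0], 0],
    [[0, 0, 0], [0, 0, -11.25], 0]
  ]
}}

```text
time_s: 15.18
eef_pos: [0.5226, 0.4052, 0.2568]
eef_rot: [-0.453, 0.871, -0.169, 0.089]
wrist_force: [0.3, 0.2, -0.7]
opening: 0.339
```

Request:
{"op": "move_arm", "data": {
  "motion": [
    [[0, 0, 0], [0, 0, -0.8], 0],
    [[0, 0, 0], [0, 0, -2.0], 0],
    [[0, 0, 0], [0, 0, -3.2], 0],
    [[0, 0, 0], [0, 0, -4.5], 0],
    [[0, 0, 0], [0, 0, -5.8], 0],
    [[0, 0, 0], [0, 0, -7.1], 0],
    [[0, 0, 0], [0, 0, -8.4], 0],
    [[0, 0, 0], [0, 0, -9.7], 0],
    [[0, 0, 0], [0, 0, -11.0], 0],
    [[0, 0, 0], [0, 0, -11.25], 0]
  ]
}}

```text
time_s: 16.42
eef_pos: [0.523, 0.4053, 0.2576]
eef_rot: [-0.257, 0.736, 0.495, 0.383]
wrist_force: [0.2, 0.1, -1.0]
opening: 0.34
```

Run:
```python
from m import *
from kin import *
o,p,rr=cur(); print(o['time_s'],o['q'].round(2),p.round(4),o['wrist_force'].round(1),o['opening'],rr.apply(np.eye(3)).round(3).tolist())
# grasp pose, shifted to centre of coaster
t=np.array([.5236,.4053,.0385])+[.5177-.5193,.3928-.396,0]
r=pose(68,-35,180)
for dz in(.03,.005,.001,0): print(dz,delta(t+[0,0,dz],r))
w=viewer.camera('wrist'); cv2.imwrite('pics/w6.png',w)
for x in spotter.outline_of('wrist','bottle')[:1]:
    prof=[(z+.22,rd) for z,rd in BP]; print(x['score'],fit('wrist',x['region'],[.5193,.396],prof))
for x in spotter.outline_of('wrist','coaster'): print(x['score'],at_z('wrist',np.array(x['centre'])*[512,384],.005).round(3))
```

```text
16.425 [ 0.12  0.06  1.99  1.15  0.91 -0.17] [0.523  0.4053 0.2576] [ 0.2  0.1 -1. ] 0.33960963679189976 [[0.216, 0.532, 0.819], [0.926, -0.377, 0.001], [0.309, 0.758, -0.574]]
0.03 ([-2.613, 0.003, 1.763], [0.015, 0.004, -0.005])
0.005 ([-2.954, 0.003, 2.003], [0.015, 0.004, -0.005])
0.001 ([-3.008, 0.003, 2.041], [0.015, 0.004, -0.005])
0 ([-3.022, 0.003, 2.05], [0.015, 0.004, -0.005])
0.81 (array([0.51978165, 0.39556883]), np.float64(0.22700165715747445))
0.83 [0.478 0.569 0.005]
```

View pics/w6.png

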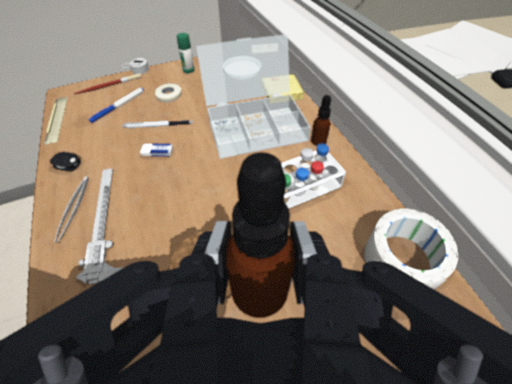

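In w6.png the bottle is upright in the hand with its cap at (262,185), body at (260,265). I lower it.

Request:
{"op": "move_arm", "data": {
  "motion": [
    [[-0.3, 0, 0.2], [0, 0, 0], 0],
    [[-0.8, 0, 0.5], [0, 0, 0], 0],
    [[-1.3, 0, 0.9], [0, 0, 0], 0],
    [[-1.8, 0, 1.2], [0, 0, 0], 0],
    [[-2.2, 0, 1.5], [0, 0, 0], 0],
    [[-2.5, 0, 1.7], [0, 0, 0], 0],
    [[-2.75, 0, 1.86], [0, 0, 0], 0],
    [[-2.88, 0, 1.95], [0, 0, 0], 0],
    [[-2.95, 0, 2.0], [0, 0, 0], 0],
    [[-2.95, 0, 2.0], [0, 0, 0], 0]
  ]
}}

```text
time_s: 17.82
eef_pos: [0.523, 0.402, 0.0448]
eef_rot: [-0.256, 0.735, 0.496, 0.384]
wrist_force: [-0.2, 0.3, -0.8]
opening: 0.339
```

Run:
```python
from kin import *
o,p,rr=cur(); print(o['time_s'],p.round(4),o['wrist_force'].round(1),o['opening'])
t=np.array([.5236,.4053,.0385])+[.5177-.5193,.3928-.396,0]; r=pose(68,-35,180)
for dz in(.002,0,-.002): print(dz,delta(t+[0,0,dz],r))
```

```text
17.825 [0.523  0.402  0.0448] [-0.2  0.3 -0.8] 0.3391960732764032
0.002 ([-0.061, -0.017, 0.037], [0.023, 0.006, 0.014])
0 ([-0.088, -0.017, 0.056], [0.023, 0.006, 0.014])
-0.002 ([-0.115, -0.017, 0.075], [0.023, 0.006, 0.014])
```

Request:
{"op": "move_arm", "data": {
  "motion": [
    [[-0.03, 0, 0.02], [0, 0, 0], 0],
    [[-0.06, -0.01, 0.04], [0, 0, 0], 0],
    [[-0.075, -0.01, 0.05], [0, 0, 0], 0],
    [[-0.075, -0.01, 0.05], [0, 0, 0], 0]
  ]
}}

```text
time_s: 18.32
eef_pos: [0.5222, 0.402, 0.0392]
eef_rot: [-0.256, 0.735, 0.496, 0.383]
wrist_force: [0.4, 0.4, -0.6]
opening: 0.335
```

Request:
{"op": "move_arm", "data": {
  "motion": [
    [[-0.015, 0, 0.01], [0, 0, 0], 0],
    [[-0.015, 0, 0.01], [0, 0, 0], 0]
  ]
}}

```text
time_s: 18.58
eef_pos: [0.5226, 0.4024, 0.0391]
eef_rot: [-0.257, 0.735, 0.496, 0.384]
wrist_force: [-2.1, -1.9, 4.7]
opening: 0.34
```

Run:
```python
from kin import *
import time
for _ in range(3):
    viewer.camera('top'); o,p,rr=cur(); print(o['time_s'],p.round(4),o['wrist_force'].round(1))
```

```text
18.625 [0.5226 0.4023 0.0391] [-2.2 -1.   6.2]
18.675 [0.5226 0.4023 0.0391] [-2.4 -1.4  6.3]
18.725 [0.5226 0.4023 0.0391] [-2.3 -0.7  5. ]
```

Contact is felt at about 5 N upward, the same height as at the grasp. I release and then back out along the fingers.

Request:
{"op": "move_arm", "data": {
  "motion": [
    [[0, 0, 0], [0, 0, 0], 60],
    [[0, 0, 0], [0, 0, 0], 60],
    [[0, 0, 0], [0, 0, 0], 100],
    [[0, 0, 0], [0, 0, 0], 100],
    [[0, 0, 0], [0, 0, 0], 100],
    [[0, 0, 0], [0, 0, 0], 100],
    [[0, 0, 0], [0, 0, 0], 100]
  ]
}}

```text
time_s: 19.6
eef_pos: [0.5222, 0.402, 0.0381]
eef_rot: [-0.256, 0.735, 0.496, 0.383]
wrist_force: [-1.0, -0.3, -0.1]
opening: 1.0
```

Request:
{"op": "move_arm", "data": {
  "motion": [
    [[0, 0, -0.2], [0, 0, 0], 100],
    [[0, 0, -0.5], [0, 0, 0], 100],
    [[0, 0, -0.9], [0, 0, 0], 100],
    [[0, 0, -1.4], [0, 0, 0], 100],
    [[0, 0, -1.9], [0, 0, 0], 100],
    [[0, 0, -2.4], [0, 0, 0], 100],
    [[0.3, 0, -2.8], [0, 0, 0], 100],
    [[0.6, 0, -3.1], [0, 0, 0], 100],
    [[0.6, 0, -3.1], [0, 0, 0], 100]
  ]
}}

```text
time_s: 20.72
eef_pos: [0.4733, 0.2794, 0.1764]
eef_rot: [-0.255, 0.735, 0.497, 0.385]
wrist_force: [0.2, 0.8, -0.1]
opening: 0.998
```

Run:
```python
from m import *
from kin import *
o,p,rr=cur(); print(o['time_s'],p.round(4),o['wrist_force'].round(1),o['opening'])
ims=[]
for n in ['wrist','top','scene']:
    im=viewer.camera(n); ims.append(im)
    for t in spotter.outline_of(n,'bottle')[:2]: print(n,t['score'],t['region'].sum(),fit(n,t['region'],[.518,.393],BP))
    for t,pr,q in [('glue',[(0,.015),(.088,.015)],[.577,.2575]),('vial',[(0,.01),(.053,.01)],[.585,.079])]:
        for x in spotter.outline_of(n,t)[:1]: print(n,t,x['score'],fit(n,x['region'],q,pr))
cv2.imwrite('pics/end.png',cv2.hconcat([cv2.resize(i,(400,300)) for i in ims[:2]]))
```

```text
20.725 [0.4733 0.2794 0.1764] [ 0.2  0.8 -0.1] 0.9983747679929997
wrist 0.75 1635 (array([0.51721183, 0.39164107]), np.float64(0.17923607363434668))
wrist glue 0.53 (array([0.55910081, 0.27498   ]), np.float64(18.97655971479501))
top 0.71 233 (array([0.51874582, 0.39522445]), np.float64(0.14279222418581164))
top glue 0.56 (array([0.5774142 , 0.25722855]), np.float64(0.1704481792717087))
top vial 0.63 (array([0.58531659, 0.07772397]), np.float64(0.23303834808259585))
scene glue 0.66 (array([0.57592273, 0.25158569]), np.float64(0.6806380857427715))
scene vial 0.71 (array([0.58667212, 0.07912817]), np.float64(0.260642227905655))
```

View pics/end.png

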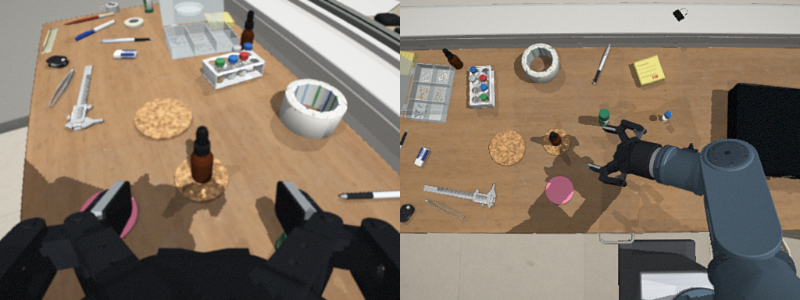

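The end picture shows the bottle upright on the small cork coaster (wrist view 202,165; top view 555,137). Measured in the top view, it is about 2–3 mm from the coaster's centre. Glue and vial are where they stood, and the hand is free. I hand in.

```bash
python3 -c "
from h import *
print(workorder.hand_in())"
```

```text
the job is handed in; nothing more can be done
None
```

I picked up the amber bottle from the small cork coaster, turned it over, set it back upright near the middle of the coaster, and handed the job in at about 21 s. The hand-in reports no verdict.

- **Inversion:** the cap pointed about 55° below level for about 1.7 s, with the bottle roughly 0.25 m up. I worked the angle out from the hand's pose. The wrist picture showed no slip in the fingers.
- **Placing:** I let go only after feeling about 5 N of contact, at the same height as at the grasp. The last pictures show the bottle upright, 1–3 mm from the coaster's centre.
- **Bystanders:** in the top view the glue and vial are within about 1 mm of where they stood. The vial's starting position comes from the scene camera, because the top camera missed it the first time.
- **Robot:** the gripper is open and back from the bottle, with no contact force at the wrist beyond its usual noise.

**Checks that failed or disagreed:**
- The glue fits from the last wrist and scene views were unusable because the hand hid most of it.
- The last scene view did not detect the bottle.
- My arm model was 31 mm off at one pose, so I used it only to plan joint ranges.

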